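# Restart the big cheese's timer

## Robot

A 6-joint arm with a two-finger parallel gripper is mounted at the origin on the work surface. World frame = base frame: x ahead of the robot, y to its left, z up, the work surface at z = 0. Lengths are in m, angles in rad, forces in N, time in s.
With the tool pointing down it reaches from about 0.275 to 0.85 m from the base axis. Payload 19 kg.
Tool frame: the origin (TCP) lies midway between the tips of the shut fingers; the grasp point (between the pads) lies 19 mm behind it; x points along the fingers, y is the direction in which the jaws open and shut, and the axes are right-handed (so a half turn about x gives the same grasp; the last joint's range is limited). The gripper opens to 85 mm and grips with 20 to 120 N. Pads are 22 mm wide; open, the fingers measure 114 mm over their backs; the gripper's body (76 mm by 85 mm) begins 54 mm behind the grasp point. The pads swing forward as they close: fully open they stand 13 mm farther back than shut.
Start: joints at [-1.382, 0.15, 1.437, -0, 1.554, -0.134], TCP at [0.182, -0.545, 0.197] pointing down, gripper open.
Joint ranges: [-2.8, 2.8], [-0.68, 2.1], [0.12, 2.68], [-1.39, 4.53], [0.16, 2.79], [-2.81, 2.81]. Speed limits (rad/s): [1.89, 1.89, 2.22, 3.01, 3.01, 3.01].

## Interface

Orientations are given as [roll, pitch, yaw] about the fixed x, y, z axes, in that order (R = Rz(yaw) Ry(pitch) Rx(roll)).
In Python, from cell import read_state, read_camera, get_calibration, ticket gives the robot as it stands. The module is installed in compiled form; this text tells all that it offers.
- The arm moves only by the tool servo_tool, never from a script. Its argument "rows" is a list of rows, each a list of 5 numbers: the closure, from 0 (fully open) to 1 (shut), then the shift along the tool's x, y, z in m, then the turn about the tool's x in degrees. In form: [[grip, tx, ty, tz, turn], ...]. A call has exactly 10 rows; each row shifts and turns the commanded pose from where the row before left it, along the tool's axes as they then stand; what a row does not reach is not made up. A row lasts 1/12 s, in which the tool goes at most 41.7 mm and 7.16 degrees, less where a joint would pass 70% of its speed; a pose out of reach is approached as far as the arm can. A call with a gripper value outside its range is refused whole. The fingers move at their own pace and stop on an object; "squeeze" is the grip in N (left out, the last holds). Time passes only in rows, so rows that do not move let the fingers close, or fill a call up. It gives the time, the measured TCP pose, the force and the opening at its end, in the units of the state.
- read_state(): the state, without advancing time (a new reading comes with each control period).
- read_camera(name): name is "scene" or "side" or "wrist"; returns the picture (480x640x3 uint8, blue, green, red); there is no depth.
- get_calibration(name): a dict with "fovy" (degrees; the focal length in pixels is half the picture's height over the tangent of half this angle, whatever the lens; pixels are square), "cx", "cy" (the principal point, pixels), "cam_to_world" (4x4, takes a point from camera to world coordinates); the wrist camera has in their place "hand_eye" (4x4, takes a point from camera to tool coordinates, whose origin is the TCP and whose axes are the tool frame's). Camera axes: x right, y down, z forward; pixel columns grow to the right and rows downward; lengths in m; the calibration is good to about 2 mm. The wrist camera is an equidistant fisheye: a pixel r from the principal point sees the ray r / f radians off the axis. A picture is of the moment at which its call begins: read the wrist's pose just before it. get_calibration takes no time and is no camera call.
- ticket.close_job(): hands the job in, once; it reports no verdict.
The state is a dict: "clock": time; "joints": joint angles; "dq": joint speeds; "tau": joint torques, N m; "ee_pos": TCP position; "eef_rot": TCP orientation; "force": force on the tool from outside, world axes, zero at the start; "moment": the same for the moment, N m; "width": finger opening in m.
Only numpy, scipy, OpenCV 4.12 (cv2) and the standard library are available. Lean on these libraries where they do the work, as an engineer would, in place of code of your own. Each camera call takes 0.05 s, during which the arm holds its last target. There are 200 camera calls.

## Task

The big broad wheel of cheese has just been turned, so restart its turning timer, the one standing on the same board: with the fingertips lightly press its square key about half-way down or a little further and let it come up, then do the same with its round key. Do not pick up, tip or shift the timer or press both keys at once, touch nothing else (the other timers, the cheeses and the things around stay alone), and finish with the hand clear.

Things in the scene. Friction and masses are not known exactly. Their poses are not given: they have to be found in the camera images.
- timer_wheel: the timer to restart: a low white plastic box, 64 mm (its x) by 110 mm (its y) and 40 mm high, loose, about 320 g, standing on the board of the big wheel. Origin: centre of its underside; z up. A narrow dark blank display lies flush in its top on the +x half; two grey keys stand up side by side on its -x half, a square one at y = +26 mm and a round one at y = -26 mm (both at x = -13 mm). It may be turned any way round
- wheel_clear_top (a point): centre of the top face of that timer's square key (the bigger, 28 mm square), 54 mm above the timer's underside when up; it moves with the key
- wheel_start_top (a point): centre of the top face of that timer's round key (the smaller, 18 mm diameter), 54 mm above the timer's underside when up; it moves with the key
- wheel_clear (a joint): how far the square key is pressed down, m: 0 up, 0.010 at its stop. Spring-loaded: about 1.4 N to start, 4.9 N at half travel (0.005), 8.4 N at the stop, where it is suddenly hard; it acts from 0.004 (4.2 N) and comes up by itself
- wheel_start (a joint): the same for the round key
- timer_tall: an identical timer on the board of the tall narrow cheese; to be left alone. Origin and axes as for timer_wheel
- tall_clear (a joint): press of its square key, m, 0 up to 0.010
- tall_start (a joint): press of its round key, m, 0 up to 0.010
- timer_block: an identical timer on the board of the square block of cheese; to be left alone. Origin and axes as for timer_wheel
- block_clear (a joint): press of its square key, m, 0 up to 0.010
- block_start (a joint): press of its round key, m, 0 up to 0.010
- board_wheel: plain wooden board 340 (x) by 200 (y) by 18 mm, fixed to the steel table, carrying the big wheel on its -x half (towards the robot) and a timer on its +x half. Origin: centre of its underside. The three boards lie side by side in any order
- board_tall: the same kind of board, carrying the tall cheese, a small cheese and a timer
- board_block: the same kind of board, carrying the block cheese, a small cheese and a timer
- cheese_wheel: the big wheel: broad round pale yellow cheese, 170 mm diameter, 70 mm high, about 1.6 kg. Origin: centre of its underside
- cheese_tall: tall narrow round cheese, 84 mm diameter, 85 mm high. Origin: centre of its underside
- cheese_block: square block of cheese, 100 by 100 by 65 mm. Origin: centre of its underside
- small_a: small round cheese, 54 mm diameter, 40 mm high, beside the tall cheese. Origin: centre of its underside
- small_b: small round cheese, 54 mm diameter, 40 mm high, beside the block. Origin: centre of its underside
- jar: glass jar with steel cap, 70 mm diameter, 90 mm high, beyond the boards. Origin: centre of its underside
- brush: hand brush lying beyond the boards
- mould: open white cup-shaped mould, 100 mm diameter, 90 mm high, beyond the boards. Origin: centre of its underside
Not all that is in view belongs to the job. Leave any blue or red look-alike of the timer_wheel alone.

How it is judged:
On the way, in this order (a step that is already met when the one before it is completed fails the run):
1. the square key of the big wheel's timer is pressed (4 mm or more), the round key up (value of joint wheel_clear above 0.004 m and value of joint wheel_start below 0.0015 m), for 0.05 s.
2. the square key has come up again, both keys up (value of joint each of wheel_clear, wheel_start below 0.0015 m), for 0.05 s.
3. then its round key is pressed (4 mm or more), the square key up (value of joint wheel_start above 0.004 m and value of joint wheel_clear below 0.0015 m), for 0.05 s.
At the end, for the whole second after the job is handed in: all keys of all timers are up (within 1.5 mm), the big wheel's timer stands upright (within 0.05 rad) and at rest within 15 mm of where it stood, and every other loose thing is within 15 mm of where it stood (all of step 2 and value of joint each of tall_clear, tall_start, block_clear, block_start below 0.0015 m and distance of each of timer_wheel, timer_tall, timer_block, cheese_wheel, cheese_tall, cheese_block, small_a, small_b, jar, brush, mould from where it was at the start of the episode below 0.015 m and angle between timer_wheel's own z axis and vertical below 0.05 rad and linear speed of timer_wheel below 0.02 m/s); the robot touches nothing.
It fails at once if the timer is pressed harder than 20 N (contact force between timer_wheel and the fingers above 20 N or contact force between timer_wheel and the arm above 20 N).
It fails at once if both keys of the timer are pressed at once (value of joint each of wheel_clear, wheel_start above 0.002 m).
It fails at once if the timer is lifted (10 mm), tipped (0.2 rad) or shifted (15 mm) (height (world z) of timer_wheel above 0.028 m or angle between timer_wheel's own z axis and vertical above 0.2 rad or distance of timer_wheel from where it was at the start of the episode above 0.015 m).
It fails at once if another timer, a cheese, the jar, the brush or the mould is touched (over 1 N) (contact force between any of timer_tall, timer_block, cheese_wheel, cheese_tall, cheese_block, small_a, small_b, jar, brush, mould and the fingers above 1 N or contact force between any of timer_tall, timer_block, cheese_wheel, cheese_tall, cheese_block, small_a, small_b, jar, brush, mould and the arm above 1 N).
It fails at once if one of these is shifted (15 mm) or a key of another timer is pressed (2 mm) (value of joint any of tall_clear, tall_start, block_clear, block_start above 0.002 m or distance of any of timer_tall, timer_block, cheese_wheel, cheese_tall, cheese_block, small_a, small_b, jar, brush, mould from where it was at the start of the episode above 0.015 m).
It also fails if it takes over 40 s, if anything falls off the work surface, if the arm or the gripper's body presses on something with over 40 N, if the wrist force passes 120 N, or if a joint passes its speed limit or range.

## Working session

There is one attempt and no reset: what is moved stays moved. The work goes in short steps, Python scripts to look and compute and a tool call to move; the robot and the scene stay as the last step left them, time stands still between calls to the robot, and variables do not carry over. Pictures are saved under pics/ and viewed, about 8 in all and at most 12, crops included, and the job is handed in when it is done.

Besides the shell and the picture viewer there is one more tool, called as name(argument=value, ...), one argument or row to a line, values as JSON. servo_tool: Moves the arm, as the interface text tells. Its arguments: {"type":"object","properties":{"rows":{"type":"array"},"squeeze":{"type":"number"}},"required":["rows"]}

```bash
mkdir -p pics; python3 - <<'E'
from cell import *
import cv2
print(read_state())
for n in ("scene","side"):
    cv2.imwrite(f"pics/{n}0.png",read_camera(n)); print(n,get_calibration(n))
print(get_calibration("wrist"))
E
```

```text
{'clock': 0.0, 'joints': array([-1.38200714e+00,  1.50954290e-01,  1.43799787e+00,  2.22749686e-06,
        1.55378533e+00, -1.33975216e-01]), 'dq': array([ 1.12953260e-04, -5.21869454e-04,  6.07855122e-04, -1.51901869e-05,
       -9.52467649e-04, -4.98905633e-04]), 'tau': array([ 2.34596373e-03, -7.13052392e+01, -5.70864987e+01, -4.06050242e-05,
        8.41806846e-03,  2.24402619e-06]), 'ee_pos': array([ 0.18232806, -0.54504098,  0.19631005]), 'eef_rot': array([-1.70671691,  1.56965149,  1.7576401 ]), 'force': array([0.52960428, 0.03083683, 0.03542188]), 'moment': array([-0.00760432,  0.01785039,  0.01128802]), 'width': 0.08551042988718774}
scene {'fovy': 56.7947820268395, 'cx': 322.9770522185622, 'cy': 241.0290040911181, 'cam_to_world': array([[ 0.20370592,  0.71403546, -0.66981883,  1.09587686],
       [ 0.97890852, -0.15942075,  0.12776199, -0.13491266],
       [-0.01555643, -0.68171724, -0.73145035,  0.75710539],
       [ 0.        ,  0.        ,  0.        ,  1.        ]])}
side {'fovy': 52.21189833210498, 'cx': 314.8886429813979, 'cy': 239.78609471733878, 'cam_to_world': array([[-0.99286433, -0.05137782,  0.10761388,  0.36669698],
       [-0.1188171 ,  0.50299253, -0.8560847 ,  1.03082381],
       [-0.01014521, -0.86276233, -0.5055079 ,  0.69168547],
       [ 0.        ,  0.        ,  0.        ,  1.        ]])}
{'fovy': 65.70646984690485, 'cx': 315.4576721094514, 'cy': 243.34604561369972, 'hand_eye': array([[-2.33461940e-05, -3.14498397e-01,  9.49258004e-01,
        -1.78301645e-01],
       [ 9.99999400e-01,  1.03189881e-03,  3.66472232e-04,
        -6.67605888e-04],
       [-1.09479313e-03,  9.49257443e-01,  3.14498184e-01,
        -8.17048322e-02],
       [ 0.00000000e+00,  0.00000000e+00,  0.00000000e+00,
         1.00000000e+00]])}
```

View pics/scene0.png

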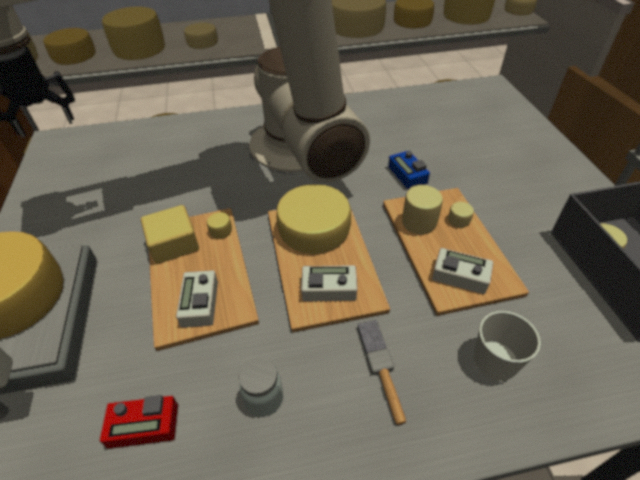

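View pics/side0.png

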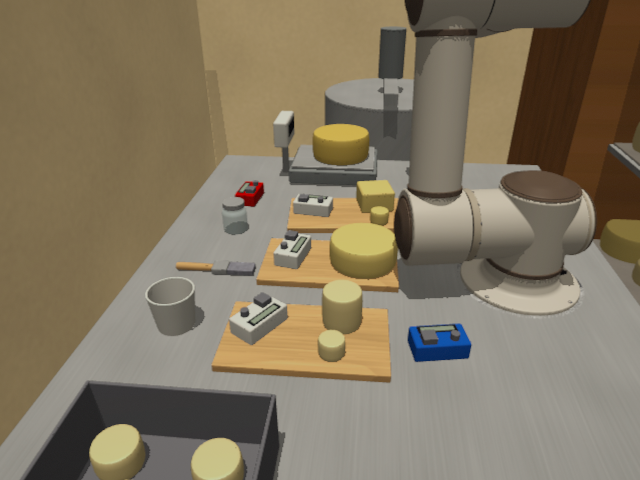

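Candidates in the scene picture are the white timers at (197,297) on the block's board, (329,282) on the wheel's board and (463,269) on the tall cheese's board, plus the blue one at (408,168) and the red one at (138,420). I choose (329,282) because it shares a board with the broad wheel. In the side view it is at (293,249). Next, a close crop of both views.

```bash
python3 - <<'E'
import cv2,numpy as np
a=cv2.imread("pics/scene0.png")[250:315,285:375]; b=cv2.imread("pics/side0.png")[222:282,255:330]
A=cv2.resize(a,(720,520),interpolation=3)[:, :]; B=cv2.resize(b,(600,480),interpolation=3)
A=cv2.resize(a,None,fx=5,fy=5,interpolation=cv2.INTER_CUBIC);B=cv2.resize(b,None,fx=4.6,fy=4.6,interpolation=cv2.INTER_CUBIC)
c=np.zeros((325,800,3),np.uint8);c[:325,:450]=A;c[:B.shape[0],455:455+B.shape[1]]=B
cv2.imwrite("pics/crop1.png",c)
E
```

```text
(no output)
```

View pics/crop1.png

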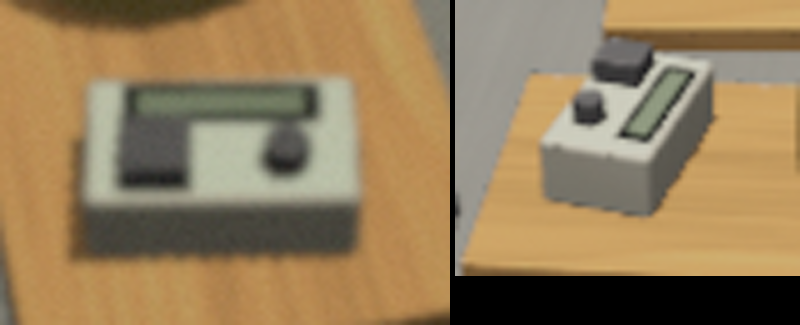

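The chosen timer has its display toward the wheel. In the crop the square key is at (155,143) and the round key at (287,142). In the side crop they are at (622,57) and (588,99). I'll put these on the plane z=72 mm.

```bash
cat > h.py <<'E'
import numpy as np
from scipy.spatial.transform import Rotation as R
from cell import *
def ray(n,u,v):
    c=get_calibration(n);f=240/np.tan(np.radians(c["fovy"])/2)
    x,y=(u-c["cx"])/f,(v-c["cy"])/f
    if n=="wrist":
        s=read_state();T=np.eye(4);T[:3,:3]=R.from_euler("xyz",s["eef_rot"]).as_matrix();T[:3,3]=s["ee_pos"]
        r=np.hypot(x,y);d=np.array([x/r*np.sin(r),y/r*np.sin(r),np.cos(r)]);M=T@c["hand_eye"]
    else: d=np.array([x,y,1]);M=c["cam_to_world"]
    return M[:3,3],M[:3,:3]@d
def at(n,u,v,z):
    o,d=ray(n,u,v);return (o+d*(z-o[2])/d[2]).round(4)
E
python3 - <<'E'
from h import *
S=lambda u,v:(285+u/5,250+v/5)
D=lambda u,v:(255+(u-455)/4.6,222+v/4.6)
for n,p in (("sq",(155,143)),("rd",(287,142))): print(n,at("scene",*S(*p),.072))
for n,p in (("sq",(622,57)),("rd",(588,99))): print(n,at("side",*D(*p),.072))
q=[at("scene",*S(*p),.058) for p in ((92,80),(352,80),(357,206),(85,206))];print(q,np.mean(q,0))
q=[at("side",*D(*p),.058) for p in ((713,65),(652,158),(543,145))];print(q)
s=read_state();print(R.from_euler("xyz",s["eef_rot"]).as_matrix().round(3))
E
```

```text
sq [ 0.5639 -0.049   0.072 ]
rd [0.5745 0.0015 0.072 ]
sq [ 0.5618 -0.0396  0.072 ]
rd [0.5727 0.0073 0.072 ]
[array([ 0.5154, -0.0662,  0.058 ]), array([0.5384, 0.0376, 0.058 ]), array([0.6004, 0.0235, 0.058 ]), array([ 0.5777, -0.08  ,  0.058 ])] [ 0.557975 -0.021275  0.058   ]
[array([ 0.5136, -0.0599,  0.058 ]), array([0.5333, 0.0406, 0.058 ]), array([0.5929, 0.0338, 0.058 ])]
[[-0.     0.317 -0.948]
 [ 0.001 -0.948 -0.317]
 [-1.    -0.001 -0.   ]]
```

servo_tool(
  rows=[
    [1,0,-0.012,-0.017,0],
    [1,0,-0.0195,-0.028,0],
    [1,0,-0.0195,-0.028,0],
    [1,0,-0.0195,-0.028,0],
    [1,0,-0.0195,-0.028,0],
    [1,0,-0.0195,-0.028,0],
    [1,0,-0.0195,-0.028,0],
    [1,0,-0.0195,-0.028,0],
    [1,0,-0.0195,-0.028,0],
    [1,0,-0.0195,-0.028,0],
  ],
  squeeze=20,
)

```text
clock: 0.93
ee_pos: [0.3786, -0.2805, 0.1968]
eef_rot: [-1.393, 1.571, 2.071]
force: [1.7, -1.3, -0.3]
width: -0.0001
```

servo_tool(
  rows=[
    [1,0,-0.0195,-0.028,0],
    [1,0,-0.0195,-0.028,0],
    [1,0,-0.0195,-0.028,0],
    [1,0,-0.0195,-0.028,0],
    [1,0,-0.0195,-0.028,0],
    [1,0,-0.0195,-0.028,0],
    [1,0,-0.0195,-0.028,0],
    [1,0,-0.0195,-0.028,0],
    [1,0,-0.012,-0.017,0],
    [1,0,0,0,0],
  ],
)

```text
clock: 1.77
ee_pos: [0.5547, -0.0432, 0.1962]
eef_rot: [-1.337, 1.569, 2.13]
force: [0.6, -0.6, 0.3]
width: 0.0001
```

```bash
python3 - <<'E'
from h import *
import cv2
s=read_state();print(s["ee_pos"],s["eef_rot"],s["joints"],s["width"],s["clock"],s["force"])
cv2.imwrite("pics/w1.png",read_camera("wrist"))
E
```

```text
[ 0.55469741 -0.04319033  0.19617222] [-1.33709407  1.56943056  2.1303552 ] [-2.16815431e-01  1.12478760e-01  1.48159910e+00  9.74663493e-04
  1.54847180e+00  1.02810206e+00] 0.00012991548350857417 1.7667 [ 0.62432624 -0.64563846  0.31550408]
```

View pics/w1.png

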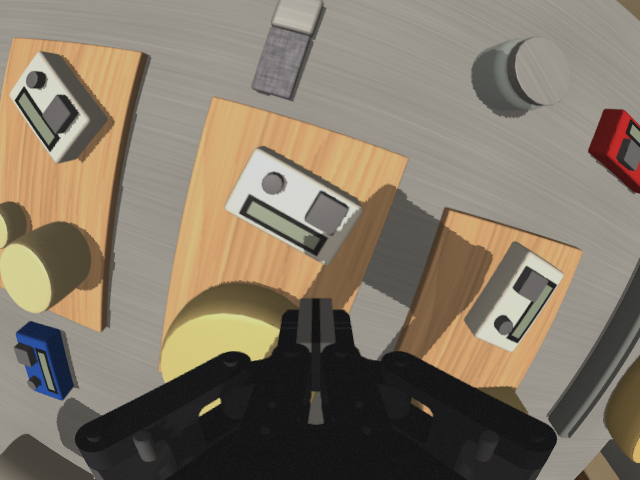

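The wrist view shows the timer clearly. The round key's top is at (274,182) and the square key's at (327,212), with the fingertips at about (316,300).

```bash
python3 - <<'E'
from h import *
import cv2
im=cv2.imread("pics/w1.png")[135:275,215:375]
cv2.imwrite("pics/w1c.png",cv2.resize(im,None,fx=4,fy=4,interpolation=2))
s=read_state();M=R.from_euler("xyz",s["eef_rot"]).as_matrix();print(M.round(3))
for p in((327,212),(274,182)):
    q=at("wrist",*p,.072);print(q,(M.T@(q-s["ee_pos"])).round(4))
E
```

```text
[[-0.001  0.32  -0.947]
 [ 0.001 -0.947 -0.32 ]
 [-1.    -0.001  0.001]]
[ 0.5651 -0.0503  0.072 ] [ 0.1241  0.009  -0.0091]
[ 0.5753 -0.0007  0.072 ] [ 0.1242 -0.0347 -0.0346]
```

View pics/w1c.png

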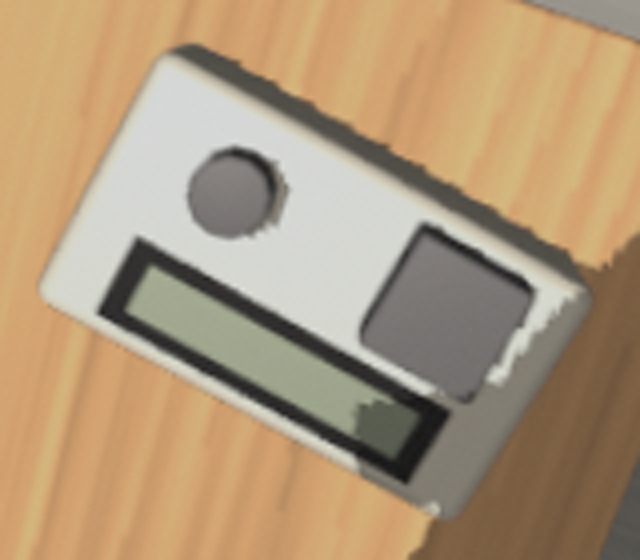

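The crop confirms the layout, and the scene and wrist positions agree within 2 mm. I'll move over the square key and down to about 10 mm above it.

servo_tool(
  rows=[
    [1,0,0.005,-0.005,0],
    [1,0.01,0.004,-0.005,0],
    [1,0.02,0,0,0],
    [1,0.025,0,0,0],
    [1,0.022,0,0,0],
    [1,0.016,0,0,0],
    [1,0.01,0,0,0],
    [1,0.006,0,0,0],
    [1,0.003,0,0,0],
    [1,0,0,0,0],
  ],
)

```text
clock: 2.65
ee_pos: [0.5657, -0.0521, 0.0849]
eef_rot: [-2.025, 1.571, 1.438]
force: [0.1, -0.2, 0.5]
width: 0.0
```

```bash
python3 - <<'E'
from h import *
import cv2
s=read_state();print(s["ee_pos"],s["force"],s["clock"])
im=cv2.imread("pics/scene0.png")
a=read_camera("scene")[225:320,270:390];b=read_camera("wrist")[120:330,210:420]
c=np.hstack([cv2.resize(a,(480,380),interpolation=2),cv2.resize(b,(320,320),interpolation=2)[:380] if 0 else cv2.copyMakeBorder(cv2.resize(b,(320,320)),0,60,0,0,0)])
cv2.imwrite("pics/near.png",c)
E
```

```text
[ 0.56568069 -0.05212113  0.08486159] [ 0.1489438  -0.16869514  0.50743021] 2.65
```

View pics/near.png

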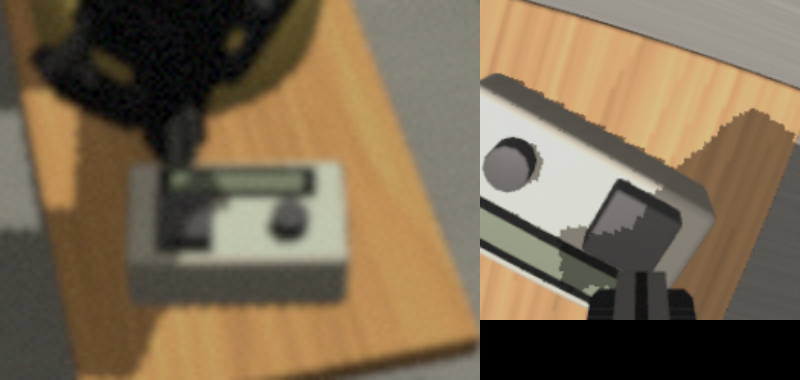

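```bash
python3 - <<'E'
from h import *
s=read_state();p=s["ee_pos"]
def proj(n,p):
    c=get_calibration(n);f=240/np.tan(np.radians(c["fovy"])/2)
    if n=="wrist": M=c["hand_eye"];q=np.linalg.inv(M)@[0,0,0,1]
    else: q=np.linalg.inv(c["cam_to_world"])@np.append(p,1)
    x,y,z=q[:3]
    if n=="wrist": r=np.hypot(x,y);k=np.arctan2(r,z)/r
    else:k=1/z
    return np.array([f*x*k+c["cx"],f*y*k+c["cy"]])
u=proj("scene",p);print(u,(u-[270,225])*4)
w=proj("wrist",p);print(w,(w-[210,120])*320/210)
q=p.copy();q[2]=.072;u=proj("scene",q);print((u-[270,225])*4)
E
```

```text
[314.52855645 275.30797074] [178.11422578 201.23188298]
[316.5443658  284.13999239] [162.35331931 250.11808364]
[178.94425372 218.83750514]
```

The fingertips show about 20 mm higher than the reported TCP in both views, so I'll check with an enlarged crop that includes the side camera.

```bash
python3 - <<'E'
import cv2
from h import *
a=read_camera("scene")[235:305,285:345];b=read_camera("side")[185:265,255:335]
g=lambda i:cv2.convertScaleAbs(i,alpha=2,beta=20)
A=cv2.resize(g(a),(386,450),interpolation=2);B=cv2.resize(g(b),(410,410),interpolation=2)
print(A.shape)
cv2.imwrite("pics/tip.png",np.hstack([A,cv2.copyMakeBorder(B,0,40,0,0,0)]))
E
```

```text
(450, 386, 3)
```

View pics/tip.png

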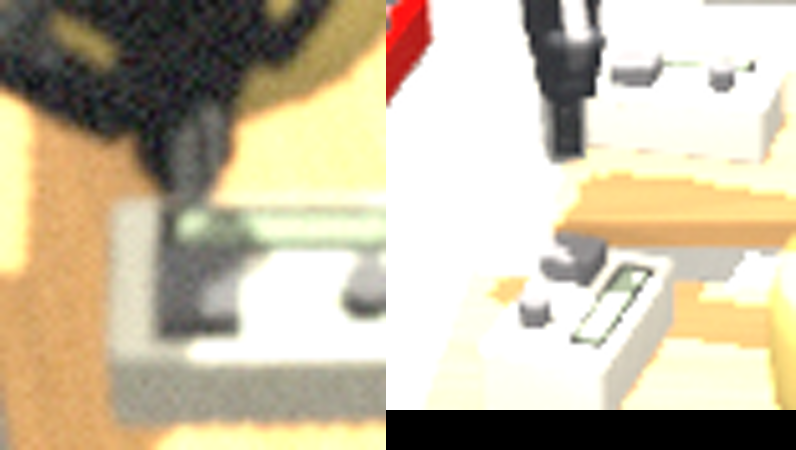

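```bash
python3 - <<'E'
from h import *
print(read_state()["ee_pos"])
def tri(rs):
    A=0;b=0
    for o,d in rs:
        d=d/np.linalg.norm(d);P=np.eye(3)-np.outer(d,d);A=A+P;b=b+P@o
    return np.linalg.solve(A,b).round(4)
print("tip",tri([ray("scene",314.5,266.1),ray("side",289.9,215.8)]),tri([ray("scene",314.5,266.1),ray("wrist",316,298)]),tri([ray("scene",314.5,266.1),ray("wrist",316,298),ray("side",289.9,215.8)]))
f=lambda u,v:(255+(u-386)/5.125,185+v/5.125)
print("sq",tri([ray("scene",316,278.6),ray("side",*f(573,245))]), "rd",tri([ray("scene",342.4,278.4),ray("side",*f(535,305))]))
E
```

```text
[ 0.56603577 -0.05184256  0.0857818 ]
tip [ 0.5672 -0.0523  0.1173] [ 0.572  -0.0505  0.1182] [ 0.5689 -0.0513  0.1166]
sq [ 0.563  -0.049   0.0711] rd [0.5723 0.0028 0.0673]
```

All three cameras put the real tips at z≈0.117, about 30 mm above the reported TCP, and horizontally right. I'll descend by small steps and go by force.

servo_tool(
  rows=[
    [1,0.003,0,0,0],
    [1,0.003,0,0,0],
    [1,0.003,0,0,0],
    [1,0.002,0,0,0],
    [1,0.001,0,0,0],
    [1,0.001,0,0,0],
    [1,0.001,0,0,0],
    [1,0.001,0,0,0],
    [1,0,0,0,0],
    [1,0,0,0,0],
  ],
)

```text
clock: 3.68
ee_pos: [0.5656, -0.0517, 0.0699]
eef_rot: [-1.977, 1.571, 1.487]
force: [-0.8, 0.6, 0.1]
width: -0.0002
```

servo_tool(
  rows=[
    [1,0.001,0,0,0],
    [1,0.001,0,0,0],
    [1,0.001,0,0,0],
    [1,0.001,0,0,0],
    [1,0,0,0,0],
    [1,0,0,0,0],
    [1,0,0,0,0],
    [1,0,0,0,0],
    [1,0,0,0,0],
    [1,0,0,0,0],
  ],
)

```text
clock: 4.52
ee_pos: [0.5656, -0.0517, 0.066]
eef_rot: [-2.639, 1.571, 0.825]
force: [0.0, 0.3, -0.7]
width: -0.0
```

There is no contact at 0.066, which confirms the offset. Continuing down.

servo_tool(
  rows=[
    [1,0.002,0,0,0],
    [1,0.002,0,0,0],
    [1,0.002,0,0,0],
    [1,0.002,0,0,0],
    [1,0.001,0,0,0],
    [1,0.001,0,0,0],
    [1,0.001,0,0,0],
    [1,0.001,0,0,0],
    [1,0,0,0,0],
    [1,0,0,0,0],
  ],
)

```text
clock: 5.35
ee_pos: [0.5656, -0.0517, 0.0539]
eef_rot: [-1.327, 1.571, 2.137]
force: [-0.4, 0.0, 0.3]
width: -0.0001
```

```bash
python3 - <<'E'
import cv2
from h import *
s=read_state();print(s["ee_pos"],s["force"])
a=read_camera("scene")[235:305,285:345];b=read_camera("side")[185:265,255:335]
g=lambda i:cv2.convertScaleAbs(i,alpha=1.5,beta=20)
A=cv2.resize(g(a),(386,450),interpolation=2);B=cv2.resize(g(b),(410,410),interpolation=2)
cv2.imwrite("pics/tip2.png",np.hstack([A,cv2.copyMakeBorder(B,0,40,0,0,0)]))
E
```

```text
[ 0.56558165 -0.05166892  0.05388944] [-0.42688343  0.0090736   0.34521213]
```

View pics/tip2.png

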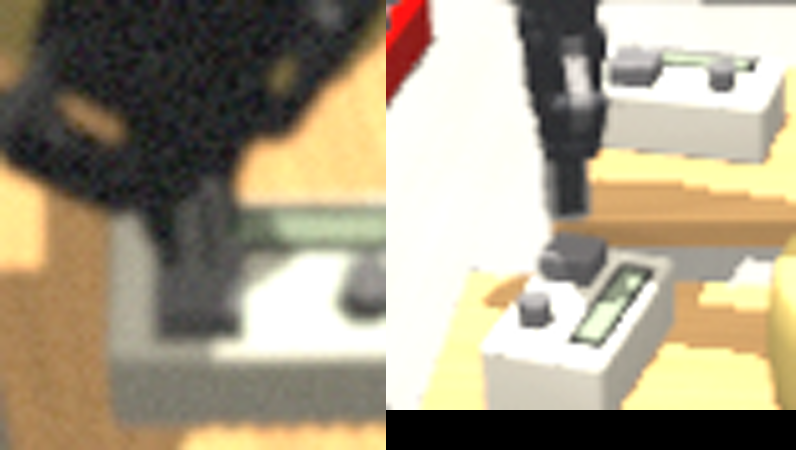

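The tip is above the square key's centre with about 15 mm to go.

servo_tool(
  rows=[
    [1,0.002,0,0,0],
    [1,0.002,0,0,0],
    [1,0.002,0,0,0],
    [1,0.001,0,0,0],
    [1,0.001,0,0,0],
    [1,0.001,0,0,0],
    [1,0.001,0,0,0],
    [1,0,0,0,0],
    [1,0,0,0,0],
    [1,0,0,0,0],
  ],
)

```text
clock: 6.28
ee_pos: [0.5656, -0.0517, 0.044]
eef_rot: [-2.476, 1.571, 0.989]
force: [0.3, -0.2, 0.0]
width: -0.0
```

servo_tool(
  rows=[
    [1,0.001,0,0,0],
    [1,0.001,0,0,0],
    [1,0.001,0,0,0],
    [1,0,0,0,0],
    [1,0,0,0,0],
    [1,0,0,0,0],
    [1,0,0,0,0],
    [1,0,0,0,0],
    [1,0,0,0,0],
    [1,0,0,0,0],
  ],
)

```text
clock: 7.12
ee_pos: [0.5656, -0.0517, 0.0409]
eef_rot: [-2.14, 1.571, 1.325]
force: [0.5, 0.6, -0.7]
width: -0.0003
```

servo_tool(
  rows=[
    [1,0.001,0,0,0],
    [1,0.001,0,0,0],
    [1,0.001,0,0,0],
    [1,0,0,0,0],
    [1,0,0,0,0],
    [1,0,0,0,0],
    [1,0,0,0,0],
    [1,0,0,0,0],
    [1,0,0,0,0],
    [1,0,0,0,0],
  ],
)

```text
clock: 7.95
ee_pos: [0.5656, -0.0517, 0.0379]
eef_rot: [-1.813, 1.571, 1.651]
force: [0.1, 0.7, -0.6]
width: 0.0
```

servo_tool(
  rows=[
    [1,0.001,0,0,0],
    [1,0.001,0,0,0],
    [1,0,0,0,0],
    [1,0,0,0,0],
    [1,0,0,0,0],
    [1,0,0,0,0],
    [1,0,0,0,0],
    [1,0,0,0,0],
    [1,0,0,0,0],
    [1,0,0,0,0],
  ],
)

```text
clock: 8.78
ee_pos: [0.5657, -0.0517, 0.036]
eef_rot: [-3.026, 1.571, 0.438]
force: [0.1, -0.3, 3.3]
width: 0.0002
```

Contact, at 3.3 N. Another 3 mm gives about half-way or slightly more.

servo_tool(
  rows=[
    [1,0.001,0,0,0],
    [1,0.001,0,0,0],
    [1,0.001,0,0,0],
    [1,0,0,0,0],
    [1,0,0,0,0],
    [1,0,0,0,0],
    [1,0,0,0,0],
    [1,0,0,0,0],
    [1,0,0,0,0],
    [1,0,0,0,0],
  ],
)

```text
clock: 9.62
ee_pos: [0.5657, -0.0517, 0.033]
eef_rot: [-2.689, 1.571, 0.775]
force: [-0.0, -0.0, 4.6]
width: 0.0
```

```bash
python3 - <<'E'
from h import *
for i in range(4):
    s=read_state();print(s["ee_pos"],s["force"]);read_camera("scene")
E
```

```text
[ 0.56565268 -0.05169934  0.03295505] [-2.03000895e-03 -1.97126660e-02  4.62747301e+00]
[ 0.56564663 -0.05172026  0.03294921] [0.69429006 0.73063625 3.75494224]
[ 0.56563968 -0.05171221  0.03296111] [2.0577591  0.02301915 4.69274677]
[ 0.56563837 -0.0516957   0.03294386] [1.15275376 0.10630384 4.36200461]
```

The force averages 4.4 N, about 4.2 mm deep. I'll add 1.5 mm for margin.

servo_tool(
  rows=[
    [1,0.001,0,0,0],
    [1,0.0005,0,0,0],
    [1,0,0,0,0],
    [1,0,0,0,0],
    [1,0,0,0,0],
    [1,0,0,0,0],
    [1,0,0,0,0],
    [1,0,0,0,0],
    [1,0,0,0,0],
    [1,0,0,0,0],
  ],
)

```text
clock: 10.65
ee_pos: [0.5656, -0.0517, 0.0315]
eef_rot: [-2.552, 1.571, 0.912]
force: [1.4, 0.1, 5.5]
width: -0.0001
```

```bash
python3 - <<'E'
from h import *
F=[]
for i in range(6):
    s=read_state();F.append(s["force"]);read_camera("scene")
print(s["ee_pos"],np.mean(F,0))
E
```

```text
[ 0.56566838 -0.05169816  0.0314832 ] [ 0.76339079 -0.19978808  5.70672395]
```

5.7 N, about 6 mm deep. I'll lift, then move across to the round key.

servo_tool(
  rows=[
    [1,-0.002,0,0,0],
    [1,-0.004,0,0,0],
    [1,-0.006,0,0,0],
    [1,-0.007,0,0,0],
    [1,-0.006,0,0,0],
    [1,0,0,0,0],
    [1,0,-0.011,-0.006,0],
    [1,0,-0.018,-0.0095,0],
    [1,0,-0.012,-0.0065,0],
    [1,0,-0.006,-0.003,0],
  ],
)

```text
clock: 11.78
ee_pos: [0.5744, 0.0029, 0.0562]
eef_rot: [-1.138, 1.57, 2.328]
force: [0.3, 0.2, 0.1]
width: 0.0
```

servo_tool(
  rows=[
    [1,0,0,0,0],
    [1,0.003,0,0,0],
    [1,0.003,0,0,0],
    [1,0.003,0,0,0],
    [1,0.002,0,0,0],
    [1,0,0,0,0],
    [1,0,0,0,0],
    [1,0,0,0,0],
    [1,0,0,0,0],
    [1,0,0,0,0],
  ],
)

```text
clock: 12.62
ee_pos: [0.5745, 0.0008, 0.0455]
eef_rot: [-3.081, 1.571, 0.384]
force: [-0.2, 1.0, -0.2]
width: -0.0
```

```bash
python3 - <<'E'
import cv2
from h import *
s=read_state();print(s["ee_pos"],s["force"],s["clock"])
a=read_camera("scene")[235:305,300:360];b=read_camera("side")[185:265,255:335]
g=lambda i:cv2.convertScaleAbs(i,alpha=1.5,beta=20)
A=cv2.resize(g(a),(386,450),interpolation=2);B=cv2.resize(g(b),(410,410),interpolation=2)
cv2.imwrite("pics/tip3.png",np.hstack([A,cv2.copyMakeBorder(B,0,40,0,0,0)]))
E
```

```text
[0.57446992 0.00075066 0.04554831] [-0.23715273  1.00580062 -0.22378879] 12.6167
```

View pics/tip3.png

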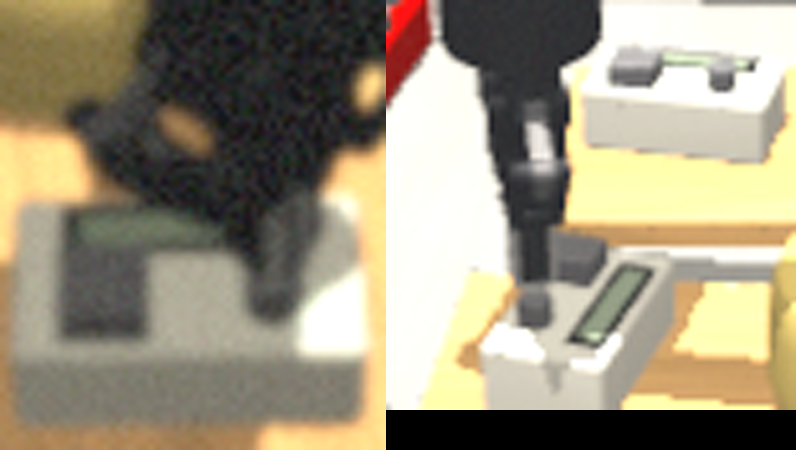

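The tip is centred above the round key, at (535,280) with the key at (535,300) in the side crop. The square key is up and the timer hasn't moved. Pressing now.

servo_tool(
  rows=[
    [1,0.002,0,0,0],
    [1,0.002,0,0,0],
    [1,0.002,0,0,0],
    [1,0.001,0,0,0],
    [1,0.001,0,0,0],
    [1,0.001,0,0,0],
    [1,0.001,0,0,0],
    [1,0,0,0,0],
    [1,0,0,0,0],
    [1,0,0,0,0],
  ],
)

```text
clock: 13.55
ee_pos: [0.5744, 0.0008, 0.0355]
eef_rot: [-2.252, 1.571, 1.212]
force: [-1.6, 0.7, 2.0]
width: -0.0
```

```bash
cat > f.py <<'E'
from h import *
F=[]
for i in range(6):
    s=read_state();F.append(s["force"]);read_camera("scene")
print(s["ee_pos"],np.mean(F,0),s["clock"])
E
python3 f.py
```

```text
[0.57439554 0.00079612 0.03546394] [-2.32711977  0.2799728   2.98540968] 13.8
```

servo_tool(
  rows=[
    [1,0.001,0,0,0],
    [1,0.001,0,0,0],
    [1,0.001,0,0,0],
    [1,0.0005,0,0,0],
    [1,0,0,0,0],
    [1,0,0,0,0],
    [1,0,0,0,0],
    [1,0,0,0,0],
    [1,0,0,0,0],
    [1,0,0,0,0],
  ],
)

```text
clock: 14.68
ee_pos: [0.5745, 0.0008, 0.032]
eef_rot: [-3.114, 1.571, 0.35]
force: [-2.3, 1.0, 4.4]
width: 0.0001
```

```bash
python3 f.py
```

```text
[0.57448042 0.00079178 0.03199012] [-2.3121514   0.54699655  5.31769357] 14.9333
```

5.3 N, about 5.5 mm deep. Lifting clear.

servo_tool(
  rows=[
    [1,-0.002,0,0,0],
    [1,-0.004,0,0,0],
    [1,-0.007,0,0,0],
    [1,-0.015,0,0,0],
    [1,-0.025,0,0,0],
    [1,-0.03,0,0,0],
    [1,-0.03,0,0,0],
    [1,-0.02,0,0,0],
    [1,-0.01,0,0,0],
    [1,0,0,0,0],
  ],
)

```text
clock: 15.82
ee_pos: [0.5752, 0.0007, 0.1772]
eef_rot: [2.719, 1.567, -0.1]
force: [0.8, -0.1, -0.0]
width: 0.0003
```

servo_tool(
  rows=[
    [1,0,0,0,0],
    [1,0,0,0,0],
    [1,0,0,0,0],
    [1,0,0,0,0],
    [1,0,0,0,0],
    [1,0,0,0,0],
    [1,0,0,0,0],
    [1,0,0,0,0],
    [1,0,0,0,0],
    [1,0,0,0,0],
  ],
)

```text
clock: 16.65
ee_pos: [0.5744, 0.0008, 0.1749]
eef_rot: [-2.017, 1.571, 1.447]
force: [0.2, 0.1, -0.5]
width: -0.0001
```

```bash
python3 f.py; python3 - <<'E'
from h import *
import cv2
cv2.imwrite("pics/end.png",np.hstack([cv2.resize(read_camera("scene"),(400,300)),cv2.resize(read_camera("side")[200:320,200:360],(400,300))]))
E
```

```text
[0.57441483 0.00077439 0.17494088] [-0.54408279  0.06314821 -0.43191445] 16.9
```

View pics/end.png

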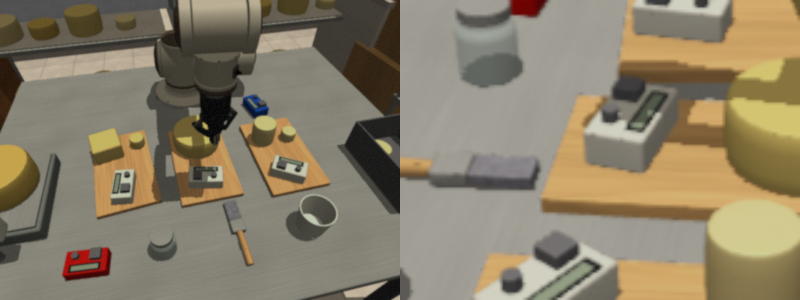

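The hand is clear, both keys are up at (628,88) and (612,113), the timer hasn't moved and nothing else is disturbed. Handing in.

```bash
python3 -c "
from cell import ticket
print(ticket.close_job())"
```

```text
the job is handed in; nothing more can be done
None
```

I restarted the big wheel's timer and handed the job in at about 17 s; no verdict is reported. I pressed the square key to about 6 mm (5.7 N mean), let it come up, then pressed the round key to about 5.5 mm (5.3 N mean). Both depths are worked out from the measured force and the stated spring rate.

- **Last checks:** the final pictures show both keys up, the timer standing where it was, nothing else visibly moved and the hand about 14 cm above the timer. The force reading was back to noise level.
- **TCP height disagreed:** the pictures and the contact height put the real fingertips about 30–35 mm higher than the reported TCP, so I found the keys by slow, force-guarded steps.
- **Side force unexplained:** about 2.3 N sideways showed while I pressed the round key and went away after lifting; the timer did not visibly shift.

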